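Push the worn bearing out of a bread-rack bearing block

TASK

The worn bearing sits tight in the grey bearing block and can only be got out from underneath. Set the block, right way up, over the brass pin of the blue push-out stand so that the pin finds the hole in its underside, and press it down until it sits flat on the stand and the bearing has popped up out of its top; feel your way and never lean on the pin or stand with more than about 35 N, for the pin bends. Then lift the bearing out and lay it flat on its end in the red tray, leaving the block flat on the stand and the wheel, tin and screwdriver where they are.

Things in the scene. Friction and masses are not known exactly. Their poses are not given: they have to be found in the camera images.
- block: Loose grey bearing block, 0.25 to 0.5 kg, 64 mm (its x) by 50 mm (its y) by 36 mm tall; origin at the centre of its underside, z up. Best gripped from above across its 50 mm. It may sit on the stand at any turn about the vertical.
- bearing: Steel bearing, 28 mm diameter, 20 mm tall, orange seal on top, 60 g; origin at the centre of its underside, z its axis. It starts in the recess, top 2 mm below the block's top, held by two spring clips: pushing it up takes about 15 N at most until it has risen some 7 mm and the clips let go; then it is loose. The pin lifts it 14 mm in all.
- stand: Fixed blue push-out stand, plate 120 mm (its x) by 110 mm (its y), flat top 30 mm above the table; origin at table height under the plate's centre, z up. A brass pin, 9 mm in diameter, flat tip with a 1 mm chamfer, stands upright 28 mm above the plate's top (58 mm above the table). It is sprung: it gives 1 mm per 8 N and bends above 35 N.
- stand_top (a point): Centre of the stand's flat top and middle of a short dark slot along the stand's y. The pin is clamped in this slot and stands on that line anywhere within 12 mm either side of this point, differently every time; its place is not measured, so find it by sight or feel. It does not shift sideways.
- tray: Fixed red open tray, 170 mm (its x) by 140 mm (its y), 30 mm high, walls 4 mm, floor about 4 mm thick; origin at the centre of its underside at table height.
- wheel: Bystander: castor wheel lying flat, 80 mm in diameter, 32 mm thick, origin at the centre of its underside. Leave alone.
- tin: Bystander: yellow-labelled tin, 60 mm in diameter, 65 mm tall, origin at the centre of its underside. Leave alone.
- driver: Bystander: green-handled screwdriver, 130 mm long, lying along its own x, its handle end to -x. Leave alone.
- block_hole (a point): Centre of the block's underside (same point as its origin), the mouth of the round access hole: 11 mm across, chamfered 1 mm at the mouth, straight up through the 14 mm thick floor under the bearing.
- block_top (a point): Centre of the block's top face, the mouth of the round recess, 29.6 mm across and 22 mm deep, that holds the bearing. When pushed up fully by the pin, 12 mm of the bearing stands out here, to be gripped.
Mind the look-alikes: they are no part of the job. Several things have the shape of the bearing; the one meant has the colours described above.

How it is judged (in metres and radians):
On the way:
1. the block sits flat on the stand and the bearing has been pushed up at least 10 mm out of its seat, still in the block (z of block in the frame of stand_top between -0.003 and 0.003 m and angle between block's own z axis and vertical below 0.08 rad and horizontal distance between block and stand_top below 0.022 m and z of bearing in the frame of block between 0.024 and 0.034 m and horizontal distance between bearing and block below 0.006 m), for 0.3 s.
At the end, for the whole second after the job is handed in: The bearing lies flat on one of its ends (within about 9 degrees) at rest on the floor of the red tray; the block sits upright and flat on the stand's plate (within 3 mm) over the pin, at rest; wheel, tin and screwdriver are within 25 mm of where they started (x of bearing in the frame of tray between -0.07 and 0.07 m and y of bearing in the frame of tray between -0.055 and 0.055 m and z of bearing in the frame of tray below 0.028 m and (angle between bearing's own z axis and vertical below 0.15 rad or angle between bearing's own z axis and vertical above 2.99 rad) and linear speed of each of bearing, block below 0.02 m/s and z of block in the frame of stand_top between -0.003 and 0.003 m and angle between block's own z axis and vertical below 0.08 rad and horizontal distance between block and stand_top below 0.022 m and distance of each of wheel, tin, driver from where it was at the start of the episode below 0.025 m); the robot touches nothing.
It fails at once if the block is pressed on the pin or stand with more than 35 N (contact force between block and stand above 35 N).
It fails at once if the robot itself presses on the stand or its pin with more than 35 N (contact force between any of the arm, the fingers and stand above 35 N).
It fails at once if the wheel, tin or screwdriver is moved by more than 25 mm (distance of any of wheel, tin, driver from where it was at the start of the episode above 0.025 m).
It also fails if it takes over 72 s, if anything falls off the work surface, if the arm or the gripper's body presses on something with over 40 N, if the wrist force passes 120 N, or if a joint passes its speed limit or range.

ROBOT

A 6-joint arm with a two-finger parallel gripper is mounted at the origin on the work surface. World frame = base frame: x ahead of the robot, y to its left, z up, the work surface at z = 0. Lengths are in mm, angles in rad, forces in N, time in s.
With the tool pointing down it reaches from about 375 to 925 mm from the base axis. Payload 5.7 kg.
Tool frame: the origin (TCP) lies at the very end of the fingers, on their centre line; the grasp point (between the pads) lies 19 mm behind it (bot.grip_depth is the distance from the TCP to the grasp point, in mm); z points along the fingers, y is the direction in which the jaws open and shut (so a half turn about z gives the same grasp; the last joint's range is limited). The gripper opens to 85 mm and grips with 20 to 120 N. Pads are 22 mm wide; open, the fingers measure 114 mm over their backs; the gripper's body (76 mm by 85 mm) begins 54 mm behind the grasp point. The pads swing forward as they close: fully open they stand 13 mm farther back than shut.
Start: joints at [1.17, 0.359, 1.51, -0, 1.272, -0.115], TCP at [169.148, 575.632, 231.267] pointing down, gripper open.
Joint ranges: [-2.97, 2.97], [-1.01, 2.36], [0.21, 2.38], [-0.96, 4.11], [0.2, 2.71], [-2.98, 2.98]. Speed limits (rad/s): [2.39, 2.39, 3.14, 3.14, 3.14, 3.14].

INTERFACE

Orientations are given as [roll, pitch, yaw] about the fixed x, y, z axes, in that order (R = Rz(yaw) Ry(pitch) Rx(roll)).
In Python, from rig import bot gives the robot as it stands.
- The arm moves only by the tool send_rows, never from a script. Its arguments are lists of equal length, an entry for each row: "dp": the shift along the tool's x, y, z normalised to -1 to 1, where 1 is 500 mm, a list of three; "rot": the turn, a rotation vector about the tool's x, y, z normalised to -1 to 1, where 1 is 90 degrees, a list of three. A call has 1 to 12 rows; each row is the pose to reach, as a shift and turn from the pose measured when the call began, along the tool's axes at that moment; what a row does not reach only later rows make up. A row lasts 1/10 s, in which the tool goes at most 50 mm and 8.59 degrees, less where a joint would pass 70% of its speed; a pose out of reach is approached as far as the arm can. A call with a number of a shift or a turn outside -1 to 1 is refused whole. A call with a gripper value outside its range is refused whole. "hand" is the closure, from 0 (fully open) to 1 (shut), set as the call begins (left out, the last holds). The fingers move at their own pace and stop on an object; "newtons" is the grip in N (left out, the last holds). Time passes only in rows, so rows that repeat a pose let the fingers close. It gives the time, the measured TCP pose, the force and the opening at its end, in the units of the state.
- bot.get_state(): the state, without advancing time (a new reading comes with each control period).
- bot.snapshot(name): name is "scene" or "top"; returns the picture (480x640x3 uint8, red, green, blue); there is no depth.
- bot.get_calibration(name): a dict with "K" (3x3 intrinsics, pixels), "k1" (the pictures are not rectified: a ray, as slopes to the right and down, at radius r is drawn at 1 + k1 r^2 times it, then the intrinsics apply), "extrinsics" (4x4, takes a point from camera to world coordinates). Camera axes: x right, y down, z forward; pixel columns grow to the right and rows downward; lengths in mm; the calibration is good to about 2 mm. A picture is of the moment at which its call begins. get_calibration takes no time and is no camera call.
- bot.close_job(): hands the job in, once; it reports no verdict.
The state is a dict: "clock": time; "joint_positions": joint angles; "qd": joint speeds; "effort": joint torques, N m; "tcp_pos": TCP position; "orientation": TCP orientation; "force": force on the tool from outside, world axes, zero at the start; "torque": the same for the moment, N m; "finger_gap": finger opening in mm.
Only numpy, scipy, OpenCV 4.12 (cv2) and the standard library are available. Lean on these libraries where they do the work, as an engineer would, in place of code of your own. Each camera call takes 0.05 s, during which the arm holds its last target.

## Working session

There is one attempt and no reset: what is moved stays moved. The work goes in short steps, Python scripts to look and compute and a tool call to move; the robot and the scene stay as the last step left them, time stands still between calls to the robot, and variables do not carry over. Pictures are saved under pics/ and viewed, and the job is handed in when it is done.

Besides the shell and the picture viewer there is one more tool, called after "Request:" by a JSON object that holds its "method" and its "body", one argument or row to a line. send_rows: Moves the arm, as the interface text tells. Its arguments: {"type":"object","properties":{"dp":{"type":"array","items":{"type":"array","items":{"type":"number","minimum":-1,"maximum":1}}},"rot":{"type":"array","items":{"type":"array","items":{"type":"number","minimum":-1,"maximum":1}}},"hand":{"type":"number"},"newtons":{"type":"number"}},"required":["dp","rot"]}

```bash
ls; mkdir -p pics; python3 - <<'E'
from rig import bot
import cv2
print(bot.get_state())
for n in("scene","top"):
    im=bot.snapshot(n); cv2.imwrite(f"pics/{n}0.png",im[:,:,::-1]); c=bot.get_calibration(n); print(n,c)
E
```

```text
pics
{'clock': 0.0, 'joint_positions': array([ 1.16991077e+00,  3.59483701e-01,  1.51146776e+00,  2.18767124e-05,
        1.27248472e+00, -1.15113805e-01]), 'qd': array([-2.00100244e-04, -3.77350329e-04,  5.18023909e-04,  4.72704223e-04,
        5.65887387e-05, -2.38588895e-05]), 'effort': array([ 2.47340708e-03, -5.27615905e+01, -2.78628570e+01,  4.14581802e-05,
        1.27525636e-02,  5.21346396e-05]), 'tcp_pos': array([168.87436208, 575.02209826, 230.45282157]), 'orientation': array([-3.13976373e+00, -2.32507173e-04,  2.85581424e+00]), 'force': array([ 0.18271465,  0.57652079, -0.65119373]), 'torque': array([-0.02518712, -0.01847203,  0.05374349]), 'finger_gap': 85.2164490264625}
scene {'K': array([[477.54701128,   0.        , 315.93190045],
       [  0.        , 477.54701128, 251.29962674],
       [  0.        ,   0.        ,   1.        ]]), 'k1': -0.01484336251631956, 'extrinsics': array([[-5.65368557e-02,  6.96878145e-01, -7.14957645e-01,
         1.15893698e+03],
       [ 9.98185756e-01,  2.46018083e-02, -5.49540546e-02,
         3.11423491e+01],
       [-2.07070287e-02, -7.16767467e-01, -6.97004747e-01,
         6.18296467e+02],
       [ 0.00000000e+00,  0.00000000e+00,  0.00000000e+00,
         1.00000000e+00]])}
top {'K': array([[475.01807275,   0.        , 316.64254386],
       [  0.        , 475.01807275, 238.29884647],
       [  0.        ,   0.        ,   1.        ]]), 'k1': 0.036962974143298875, 'extrinsics': array([[ 2.10849246e-02, -9.86604396e-01,  1.61762764e-01,
         4.75698927e+02],
       [-9.99776986e-01, -2.09989129e-02,  2.24157015e-03,
        -6.93465358e-02],
       [ 1.18529924e-03, -1.61773952e-01, -9.86827129e-01,
         8.11063915e+02],
       [ 0.00000000e+00,  0.00000000e+00,  0.00000000e+00,
         1.00000000e+00]])}
```

View pics/scene0.png

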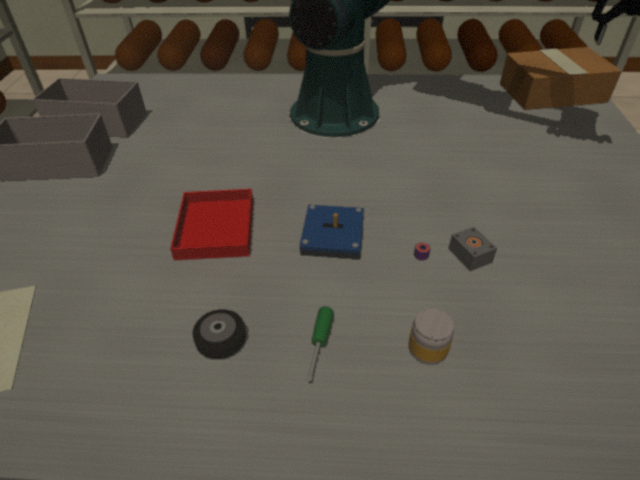

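View pics/top0.png

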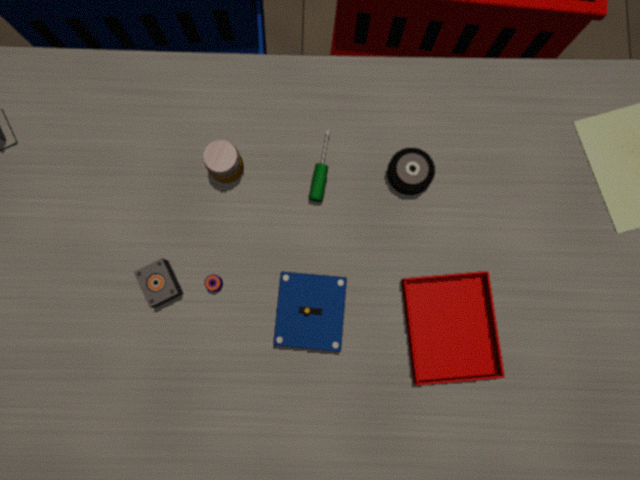

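Both views show the same layout. Two things could be taken for the bearing:
- The orange ring in the grey block, at top (156,283) and scene (473,242).
- A small loose red/blue cylinder, at top (213,283) and scene (422,250). This is the look-alike.

By the description I want the one in the block with the orange seal. The pin is at top (307,311), left of the slot's middle.

```bash
cat > h.py <<'E'
import numpy as np, cv2
from rig import bot
def ray(n,uv):
    c=bot.get_calibration(n);K=c["K"];d=np.array([c["k1"],0,0,0,0.])
    p=cv2.undistortPoints(np.array(uv,float).reshape(-1,1,2),K,d).reshape(-1,2)
    R=c["extrinsics"][:3,:3];return c["extrinsics"][:3,3],np.c_[p,np.ones(len(p))]@R.T
def onz(n,uv,z):
    o,d=ray(n,uv); return o+d*((z-o[2])/d[:,2])[:,None]
def tri(uvs,uvt):
    A=np.zeros((3,3));b=np.zeros(3);L=[]
    for n,u in(("scene",uvs),("top",uvt)):
        o,d=ray(n,[u]);d=d[0]/np.linalg.norm(d[0]);P=np.eye(3)-np.outer(d,d);A+=P;b+=P@o;L.append((o,P))
    x=np.linalg.solve(A,b);return x,[np.linalg.norm(P@(x-o)) for o,P in L]
def proj(n,p):
    c=bot.get_calibration(n);E=np.linalg.inv(c["extrinsics"])
    r,_=cv2.Rodrigues(E[:3,:3]);q,_=cv2.projectPoints(np.array(p,float).reshape(-1,1,3),r,E[:3,3],c["K"],np.array([c["k1"],0,0,0,0.]));return q.reshape(-1,2)
def crop(path,x0,y0,x1,y1,s,out):
    im=cv2.imread(path)[y0:y1,x0:x1];cv2.imwrite(out,cv2.resize(im,None,fx=s,fy=s,interpolation=cv2.INTER_CUBIC))
E
python3 - <<'E'
from h import *
crop("pics/top0.png",120,240,240,330,6,"pics/c1.png")
crop("pics/top0.png",265,260,365,360,6,"pics/c2.png")
crop("pics/scene0.png",290,190,510,280,3.6,"pics/c3.png")
for n in("scene","top"):
    im=cv2.imread(f"pics/{n}0.png");hsv=cv2.cvtColor(im,cv2.COLOR_BGR2HSV)
    for nm,lo,hi in(("blue",(100,120,40),(125,255,255)),("red",(0,180,60),(4,255,255)),("orange",(6,120,90),(25,255,255))):
        m=cv2.inRange(hsv,lo,hi);k,l,st,ce=cv2.connectedComponentsWithStats(m)
        for i in range(1,k):
            if st[i,4]>8 : print(n,nm,st[i],ce[i].round(2))
E
```

```text
scene blue [ 301  206   61   47 2005] [332.66 228.61]
scene red [ 172  190   80   69 4307] [215.15 224.6 ]
scene red [180 206   3   8  10] [180.9 208.9]
scene red [178 215   3   8  10] [178.7 218.2]
scene red [175 224   3  11  12] [176.   229.25]
scene orange [559  47  62  27 829] [589.46  60.24]
scene orange [508  50  58  23 612] [535.26  60.23]
scene orange [530  73  18   6  57] [537.61  75.49]
scene orange [334 214   3   3   9] [335. 215.]
scene orange [467 237  14  10  59] [473.51 241.58]
scene orange [417 243   7   9  18] [419.22 246.56]
scene orange [425 244   4   7  11] [426.64 247.55]
scene orange [416 343  34  19 278] [430.14 353.85]
top blue [218   0  47  54 366] [254.51  36.48]
top blue [ 274  272   72   79 4529] [309.99 311.5 ]
top red [ 457    0  151   16 1283] [551.55   4.94]
top red [331  41  53  15 175] [348.97  51.87]
top red [ 403  272  101  113 8744] [450.33 328.37]
top orange [148 275  16  15 117] [155.22 282.2 ]
top orange [206 276  13  14  69] [212.14 282.55]
top orange [304 308   6   5  24] [306.71 310.  ]
```

View pics/c1.png

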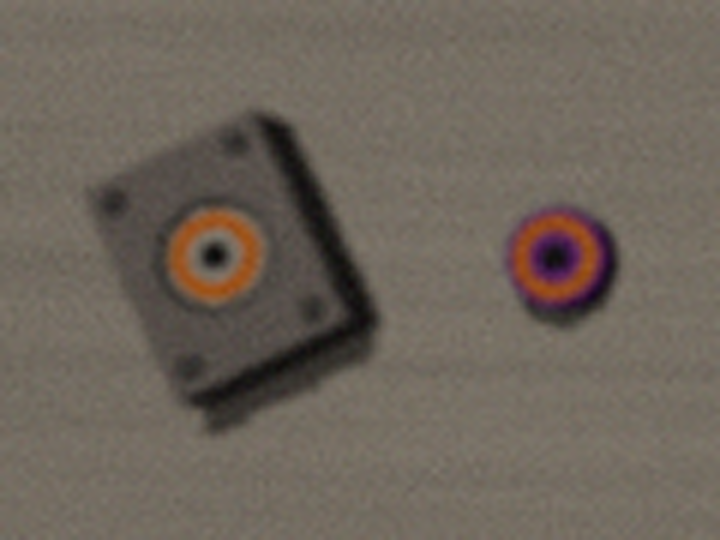

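View pics/c2.png

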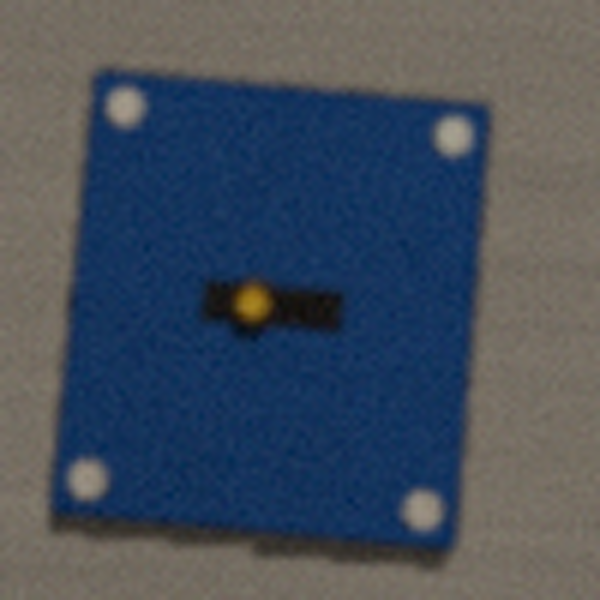

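View pics/c3.png

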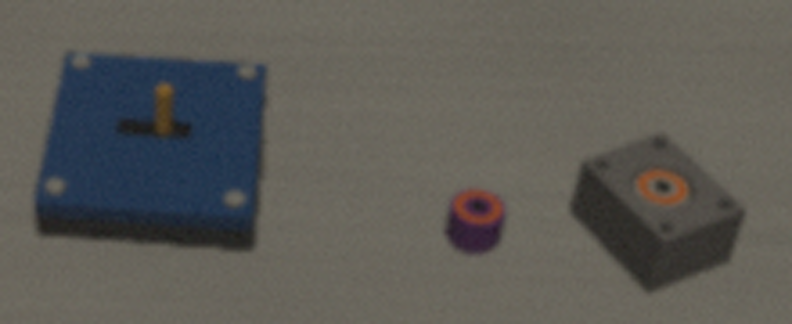

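```bash
python3 - <<'E'
from h import *
def f(p,x,y,s): return [((a+.5)/s-.5+x,(b+.5)/s-.5+y) for a,b in p]
sc=f([(115,202),(235,142),(313,308),(189,368)],120,240,6)
S=onz("top",sc,36);print("block screws",S.round(1));print(S.mean(0), [np.linalg.norm(S[i]-S[i-1]).round(1) for i in range(4)])
e=[S[2]-S[1],S[3]-S[0]];print("long dir deg",[np.degrees(np.arctan2(v[1],v[0])) for v in e]);e=[S[1]-S[0],S[2]-S[3]];print("short",[np.degrees(np.arctan2(v[1],v[0])) for v in e])
b=f([(214.5,256)],120,240,6);print("bearing",onz("top",b,34)); bs=f([(662,187)],290,190,3.6)[0];print(tri(bs,b[0]), onz("scene",[bs],34))
ss=f([(126,106),(453,136),(423,509),(87,480)],265,260,6)
T=onz("top",ss,30);print("stand screws",T.round(1),T.mean(0),[np.linalg.norm(T[i]-T[i-1]).round(1) for i in range(4)])
for v in(T[1]-T[0],T[2]-T[3]):print("stand y-dir",np.degrees(np.arctan2(v[1],v[0])))
for v in(T[2]-T[1],T[3]-T[0]):print("stand x-dir",np.degrees(np.arctan2(v[1],v[0])))
q=f([(60+45,70),(490,103),(457,550),(52,520)],265,260,6);print(onz("top",q,30).mean(0))
p=f([(252,302)],265,260,6);print("pin top",onz("top",p,58)); ps=f([(164,90)],290,190,3.6)[0];print(tri(ps,p[0]),onz("scene",[ps],58))
s3=onz("scene",f([(81,62),(247,72),(235,198),(54,186)],290,190,3.6),30);print(s3.round(1),s3.mean(0))
b3=onz("scene",f([(603,164),(660,142),(727,204),(667,228)],290,190,3.6),36);print(b3.round(1),b3.mean(0))
# slot ends
print("slot",onz("top",f([(207,299),(340,312)],265,260,6),30))
# tray
im=cv2.imread("pics/top0.png");hsv=cv2.cvtColor(im,cv2.COLOR_BGR2HSV);m=cv2.inRange(hsv,(0,150,40),(6,255,255));m[:200]=0
c=max(cv2.findContours(m,0,1)[0],key=cv2.contourArea);r=cv2.minAreaRect(c);print(r);bx=onz("top",cv2.boxPoints(r),30);print(bx.round(0),bx.mean(0))
E
```

```text
block screws [[539.1 289.4  36. ]
 [556.  258.4  36. ]
 [511.6 234.1  36. ]
 [495.  266.   36. ]]
[525.39881888 261.99110142  36.        ] [np.float64(49.9), np.float64(35.3), np.float64(50.7), np.float64(35.9)]
long dir deg [np.float64(-151.3492319407668), np.float64(-152.06453936601113)]
short [np.float64(-61.31847147100569), np.float64(-62.47406250128342)]
bearing [[525.14048486 262.24024421  34.        ]]
(array([525.19294416, 263.03035963,  34.00849273]), [np.float64(0.7522721167130473), np.float64(0.7522721167131164)]) [[524.95824106 263.8414383   34.        ]]
stand screws [[537.8  51.4  30. ]
 [531.5 -38.3  30. ]
 [431.9 -31.5  30. ]
 [437.6  58.6  30. ]] [484.67781249  10.03234027  30.        ] [np.float64(100.5), np.float64(89.9), np.float64(99.9), np.float64(90.3)]
stand y-dir -94.02310160864481
stand y-dir -93.62218494960386
stand x-dir 176.11063380934215
stand x-dir 175.8917242197438
[484.16021306   8.98656509  30.        ]
pin top [[485.15281472  14.99753667  58.        ]]
(array([485.14369961,  15.8416299 ,  56.30370813]), [np.float64(0.8105708874998442), np.float64(0.8105708874998462)]) [[487.12801885  16.6948001   58.        ]]
[[431.3 -29.7  30. ]
 [437.1  60.1  30. ]
 [536.   53.5  30. ]
 [530.3 -37.1  30. ]] [483.66758565  11.71289412  30.        ]
[[511.2 236.8  36. ]
 [493.6 268.   36. ]
 [538.2 292.3  36. ]
 [556.1 260.3  36. ]] [524.77659118 264.34439086  36.        ]
slot [[486.05294249  27.76053431  30.        ]
 [483.3343569   -8.31735498  30.        ]]
((452.3387451171875, 327.7453918457031), (109.98526000976562, 91.0948486328125), 83.21102905273438)
[[ 540. -138.   30.]
 [ 561. -286.   30.]
 [ 388. -299.   30.]
 [ 368. -156.   30.]] [ 464.29661132 -219.49771439   30.        ]
```

```bash
cat >> h.py <<'E'
from scipy.spatial.transform import Rotation as Ro
def go(p,yawdeg):
    s=bot.get_state();R=Ro.from_euler("xyz",s["orientation"])
    T=Ro.from_euler("xyz",[np.pi,0,np.radians(yawdeg)])
    d=R.inv().apply(np.array(p)-s["tcp_pos"])/500;r=(R.inv()*T).as_rotvec()/(np.pi/2)
    print("t%.2f"%s["clock"],"tcp",s["tcp_pos"].round(2),"rpy",np.degrees(s["orientation"]).round(2),"F",s["force"].round(2),"M",s["torque"].round(2),"gap",round(s["finger_gap"],2))
    print("dp",d.round(4).tolist(),"rot",r.round(4).tolist())
E
python3 -c "
from h import *
go([525.2,263,130],208.2)"
```

```text
t0.10 tcp [168.94 575.09 230.54] rpy [-1.7991e+02 -1.0000e-02  1.6362e+02] F [-0.41  0.21 -0.34] M [0.05 0.02 0.04] gap 85.39
dp [-0.8596, -0.3976, 0.2016] rot [-0.001, -0.0005, -0.4953]
```

Request:
{"method": "send_rows", "body": {
  "dp": [
    [-0.8596,-0.3976,0.2016],
    [-0.8596,-0.3976,0.2016],
    [-0.8596,-0.3976,0.2016],
    [-0.8596,-0.3976,0.2016],
    [-0.8596,-0.3976,0.2016],
    [-0.8596,-0.3976,0.2016],
    [-0.8596,-0.3976,0.2016],
    [-0.8596,-0.3976,0.2016],
    [-0.8596,-0.3976,0.2016],
    [-0.8596,-0.3976,0.2016],
    [-0.8596,-0.3976,0.2016],
    [-0.8596,-0.3976,0.2016]
  ],
  "rot": [
    [-0.001,0,-0.495],
    [-0.001,0,-0.495],
    [-0.001,0,-0.495],
    [-0.001,0,-0.495],
    [-0.001,0,-0.495],
    [-0.001,0,-0.495],
    [-0.001,0,-0.495],
    [-0.001,0,-0.495],
    [-0.001,0,-0.495],
    [-0.001,0,-0.495],
    [-0.001,0,-0.495],
    [-0.001,0,-0.495]
  ],
  "hand": 0.25
}}

```text
clock: 1.3
tcp_pos: [525.5, 261.8, 129.2]
orientation: [3.141, -0.002, -2.653]
force: [-0.9, -0.2, 0.1]
finger_gap: 64.1
```

```bash
python3 -c "
from h import *
go([525.2,263,60],208.2)
print(bot.get_state()['joint_positions'])
for n in('scene','top'): cv2.imwrite(f'pics/{n}1.png',bot.snapshot(n)[:,:,::-1])
crop('pics/top1.png',80,200,300,360,3.6,'pics/c4.png')
crop('pics/scene1.png',380,120,560,280,3.6,'pics/c5.png')
"
```

```text
t1.30 tcp [525.47 261.82 129.16] rpy [ 1.7995e+02 -1.4000e-01 -1.5199e+02] F [-0.9  -0.2   0.05] M [ 0.03  0.03 -0.03] gap 64.11
dp [-0.001, 0.0022, 0.1383] rot [0.0005, -0.0015, -0.0021]
[ 3.44325093e-01  4.49549192e-01  1.64816239e+00  5.36212298e-04
  1.04633944e+00 -1.71556528e+00]
```

View pics/c4.png

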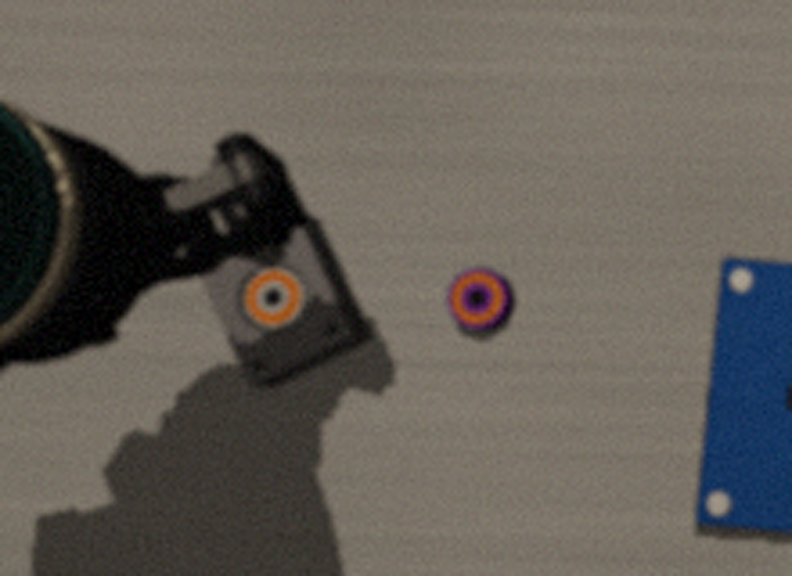

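View pics/c5.png

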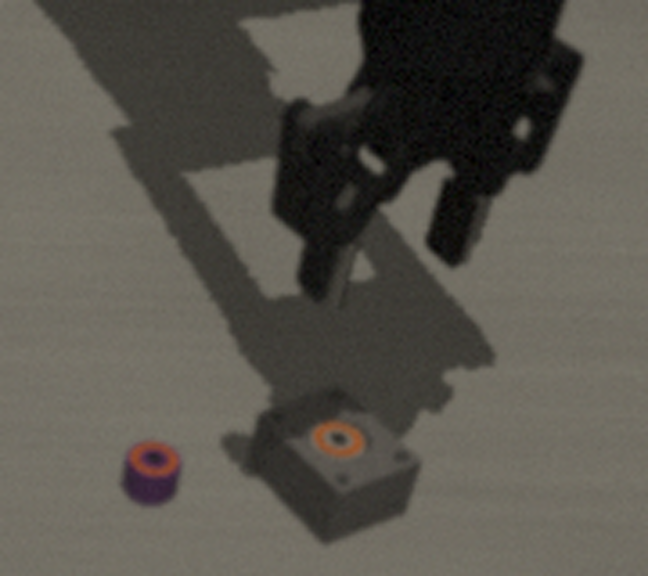

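The crops show the steel and orange bearing in the block at top (155,282). The jaws straddle it, and the look-alike is clear of them. I'll descend now.

Request:
{"method": "send_rows", "body": {
  "dp": [
    [-0.001,0.0022,0.08],
    [-0.001,0.0022,0.14],
    [-0.001,0.0022,0.19],
    [-0.001,0.0022,0.22],
    [-0.001,0.0022,0.246],
    [-0.001,0.0022,0.246],
    [-0.001,0.0022,0.246]
  ],
  "rot": [
    [0,-0.0015,-0.002],
    [0,-0.0015,-0.002],
    [0,-0.0015,-0.002],
    [0,-0.0015,-0.002],
    [0,-0.0015,-0.002],
    [0,-0.0015,-0.002],
    [0,-0.0015,-0.002]
  ]
}}

```text
clock: 2.1
tcp_pos: [523.5, 265.3, 7.2]
orientation: [3.141, 0.001, -2.645]
force: [-0.5, 0.4, -0.9]
finger_gap: 64.3
```

```bash
python3 -c "
from h import *
go([525.2,263,6],208.2)
for n in('scene','top'): cv2.imwrite(f'pics/{n}2.png',bot.snapshot(n)[:,:,::-1])
crop('pics/scene2.png',380,120,560,280,3.6,'pics/c6.png')
"
```

```text
t2.10 tcp [523.54 265.34   7.21] rpy [ 1.7994e+02  4.0000e-02 -1.5158e+02] F [-0.53  0.45 -0.87] M [-0.01 -0.03  0.02] gap 64.28
dp [-0.0007, -0.0057, 0.0024] rot [0.0006, 0.0005, 0.0025]
```

View pics/c6.png

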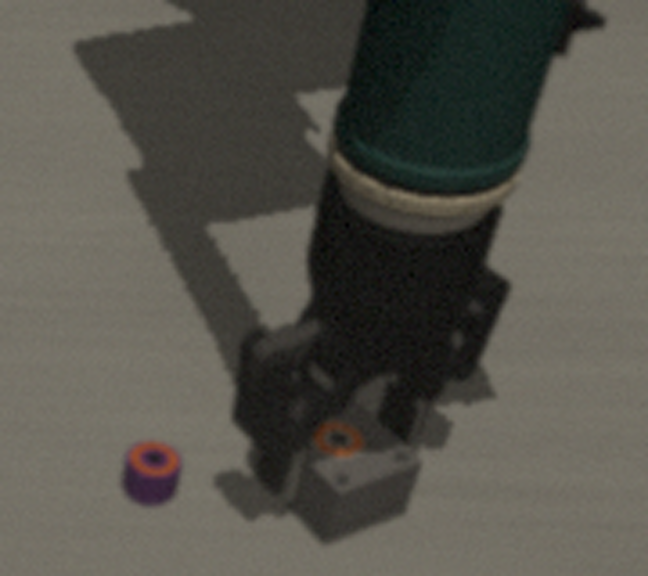

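Request:
{"method": "send_rows", "body": {
  "dp": [
    [-0.0007,-0.0057,0.003],
    [-0.0007,-0.0057,0.003],
    [-0.0007,-0.0057,0.003]
  ],
  "rot": [
    [0,0,0.0025],
    [0,0,0.0025],
    [0,0,0.0025]
  ]
}}

```text
clock: 2.5
tcp_pos: [526.5, 262.8, 6.8]
orientation: [3.141, 0.003, -2.65]
force: [-1.3, -0.7, -0.0]
finger_gap: 64.2
```

```bash
python3 -c "
from h import *
go([525.2,263,5],208.2);print(bot.get_state()['qd'].round(4))
"
```

```text
t2.50 tcp [526.49 262.81   6.78] rpy [ 179.96    0.18 -151.86] F [-1.29 -0.74 -0.  ] M [ 0.02 -0.02  0.  ] gap 64.18
dp [0.0021, 0.0016, 0.0036] rot [0.0004, 0.002, -0.0006]
[ 0.0012  0.0033  0.0026 -0.002   0.0016 -0.0001]
```

Position is good to about 1 mm. Closing now.

Request:
{"method": "send_rows", "body": {
  "dp": [
    [0.0021,0.0016,0.003],
    [0.0021,0.0016,0.003],
    [0.0021,0.0016,0.003],
    [0.0021,0.0016,0.003],
    [0.0021,0.0016,0.003],
    [0.0021,0.0016,0.003],
    [0.0021,0.0016,0.003],
    [0.0021,0.0016,0.003]
  ],
  "rot": [
    [0,0.002,0],
    [0,0.002,0],
    [0,0.002,0],
    [0,0.002,0],
    [0,0.002,0],
    [0,0.002,0],
    [0,0.002,0],
    [0,0.002,0]
  ],
  "hand": 1,
  "newtons": 80
}}

```text
clock: 3.3
tcp_pos: [525.5, 263.2, 5.8]
orientation: [3.141, 0.001, -2.651]
force: [-1.7, -0.6, 5.7]
finger_gap: 48.8
```

```bash
python3 -c "
from h import *
go([525.2,263,120],208.2)
for n in('scene','top'): cv2.imwrite(f'pics/{n}3.png',bot.snapshot(n)[:,:,::-1])
crop('pics/scene3.png',380,120,560,280,3.6,'pics/c7.png')
crop('pics/top3.png',100,220,220,340,5,'pics/c8.png')
for i in range(4): go([525.2,263,120],208.2)
"
```

```text
t3.30 tcp [525.51 263.21   5.83] rpy [ 1.7996e+02  4.0000e-02 -1.5187e+02] F [-1.71 -0.59  5.7 ] M [ 0.03  0.2  -0.06] gap 48.76
dp [0.0006, 0.0001, -0.2283] rot [0.0004, 0.0005, -0.0008]
t3.40 tcp [525.51 263.24   5.82] rpy [ 1.7996e+02  4.0000e-02 -1.5187e+02] F [-0.55  1.42  4.42] M [ 0.05  0.15 -0.07] gap 49.13
dp [0.0006, 0.0, -0.2284] rot [0.0004, 0.0004, -0.0008]
t3.40 tcp [525.51 263.24   5.82] rpy [ 1.7996e+02  4.0000e-02 -1.5187e+02] F [-0.55  1.42  4.42] M [ 0.05  0.15 -0.07] gap 49.13
dp [0.0006, 0.0, -0.2284] rot [0.0004, 0.0004, -0.0008]
t3.40 tcp [525.51 263.24   5.82] rpy [ 1.7996e+02  4.0000e-02 -1.5187e+02] F [-0.55  1.42  4.42] M [ 0.05  0.15 -0.07] gap 49.13
dp [0.0006, 0.0, -0.2284] rot [0.0004, 0.0004, -0.0008]
t3.40 tcp [525.51 263.24   5.82] rpy [ 1.7996e+02  4.0000e-02 -1.5187e+02] F [-0.55  1.42  4.42] M [ 0.05  0.15 -0.07] gap 49.13
dp [0.0006, 0.0, -0.2284] rot [0.0004, 0.0004, -0.0008]
```

View pics/c7.png

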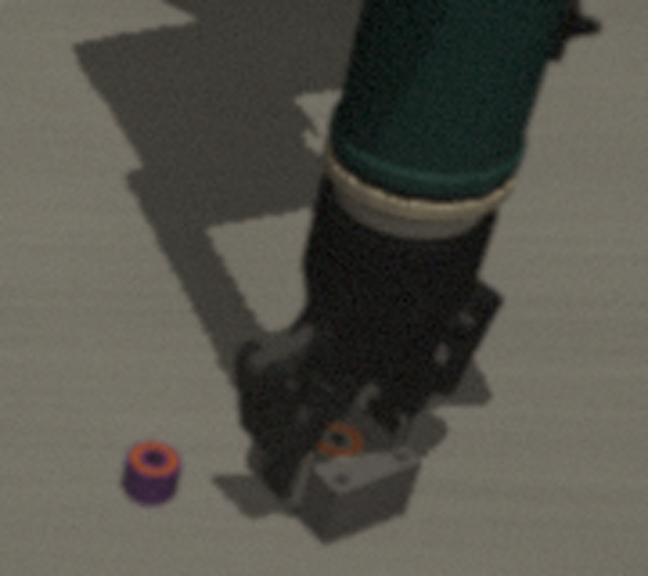

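View pics/c8.png

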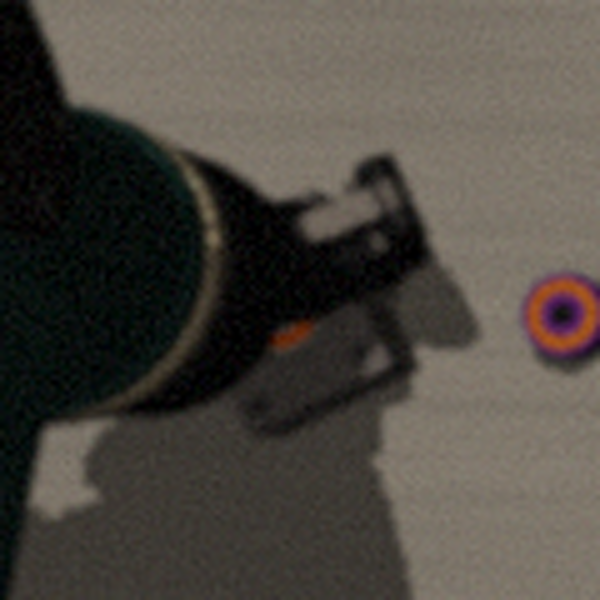

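Request:
{"method": "send_rows", "body": {
  "dp": [
    [0,0,-0.05],
    [0,0,-0.1],
    [0,0,-0.15],
    [0,0,-0.2],
    [0,0,-0.228],
    [0,0,-0.228],
    [0,0,-0.228],
    [0,0,-0.228]
  ],
  "rot": [
    [0,0,0],
    [0,0,0],
    [0,0,0],
    [0,0,0],
    [0,0,0],
    [0,0,0],
    [0,0,0],
    [0,0,0]
  ]
}}

```text
clock: 4.2
tcp_pos: [524.2, 262.6, 118.2]
orientation: [3.14, -0.002, -2.651]
force: [0.5, 0.5, -5.3]
finger_gap: 48.8
```

```bash
python3 -c "
from h import *
go([485.3,16,120],208.2)
"
```

```text
t4.20 tcp [524.18 262.61 118.18] rpy [ 1.7994e+02 -1.4000e-01 -1.5187e+02] F [ 0.53  0.54 -5.32] M [-0.    0.01  0.03] gap 48.81
dp [0.3011, -0.3983, -0.0034] rot [0.0007, -0.0015, -0.0008]
```

Request:
{"method": "send_rows", "body": {
  "dp": [
    [0.08,-0.1,-0.003],
    [0.15,-0.2,-0.003],
    [0.21,-0.28,-0.003],
    [0.26,-0.345,-0.003],
    [0.3011,-0.3983,-0.003],
    [0.3011,-0.3983,-0.003],
    [0.3011,-0.3983,-0.003],
    [0.3011,-0.3983,-0.003],
    [0.3011,-0.3983,-0.003],
    [0.3011,-0.3983,-0.003],
    [0.3011,-0.3983,-0.003]
  ],
  "rot": [
    [0,-0.0015,0],
    [0,-0.0015,0],
    [0,-0.0015,0],
    [0,-0.0015,0],
    [0,-0.0015,0],
    [0,-0.0015,0],
    [0,-0.0015,0],
    [0,-0.0015,0],
    [0,-0.0015,0],
    [0,-0.0015,0],
    [0,-0.0015,0]
  ]
}}

```text
clock: 5.3
tcp_pos: [485.4, 17.0, 119.7]
orientation: [3.14, -0.0, -2.649]
force: [0.8, 0.1, -4.5]
finger_gap: 48.7
```

```bash
python3 -c "
from h import *
go([485.3,16,72],208.2)
for n in('scene','top'): cv2.imwrite(f'pics/{n}4.png',bot.snapshot(n)[:,:,::-1])
crop('pics/scene4.png',260,100,420,270,3.5,'pics/c9.png')
crop('pics/top4.png',230,230,390,390,3.6,'pics/c10.png')
"
```

```text
t5.30 tcp [485.36  16.97 119.72] rpy [ 179.93   -0.   -151.77] F [ 0.83  0.13 -4.51] M [-0.04 -0.03  0.02] gap 48.68
dp [0.001, -0.0018, 0.0954] rot [0.0008, -0.0001, 0.0003]
```

View pics/c9.png

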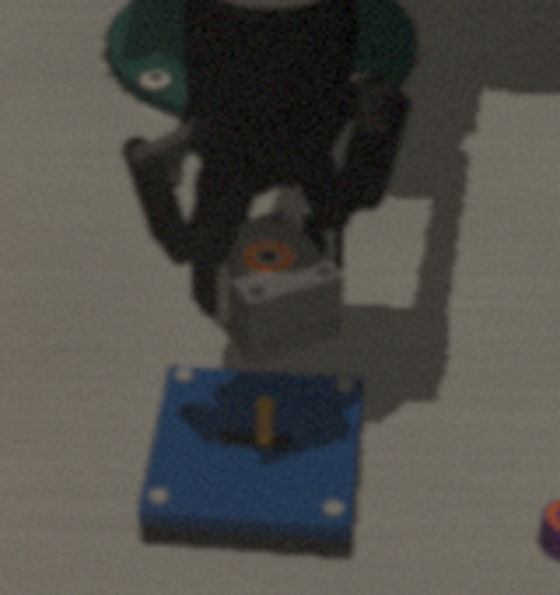

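View pics/c10.png

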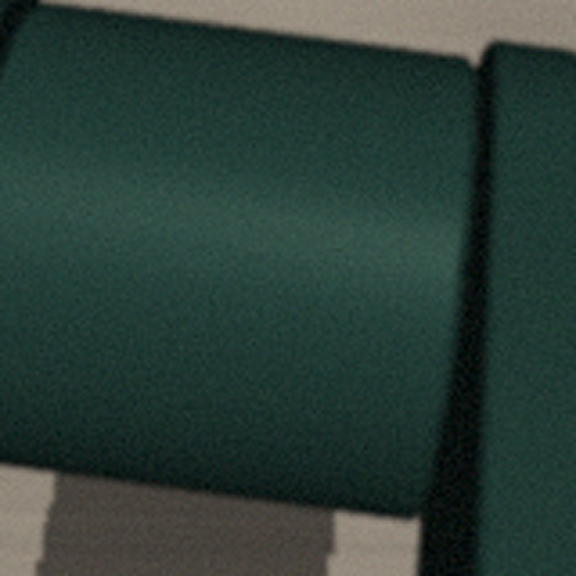

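```bash
python3 -c "
from h import *
def f(a,b): return ((a+.5)/3.5-.5+260,(b+.5)/3.5-.5+100)
print('ring',onz('scene',[f(268,256)],147.9),'pin',onz('scene',[f(264,401)],58))
im=cv2.imread('pics/scene4.png');hsv=cv2.cvtColor(im,cv2.COLOR_BGR2HSV)
m=cv2.inRange(hsv,(3,110,50),(28,255,255));k,l,st,ce=cv2.connectedComponentsWithStats(m)
for i in range(1,k):
  if 300<ce[i][0]<370 and 140<ce[i][1]<240: print(st[i],ce[i])
print('expect ring',proj('scene',[485.4,17,147.9]),'expect tip',proj('scene',[485.1,16,58]))
cv2.imwrite('pics/c11.png',cv2.resize(im[155:235,300:370],None,fx=8,fy=8,interpolation=cv2.INTER_CUBIC)[:600])
"
```

```text
ring [[484.16293074  17.68920976 147.9       ]] pin [[485.92748293  16.43693248  58.        ]]
[330 169  14   9  66] [336.01515152 172.77272727]
[333 214   5  13  48] [335.04166667 220.375     ]
expect ring [[335.78905445 173.20118118]] expect tip [[334.84498699 213.91922857]]
```

View pics/c11.png

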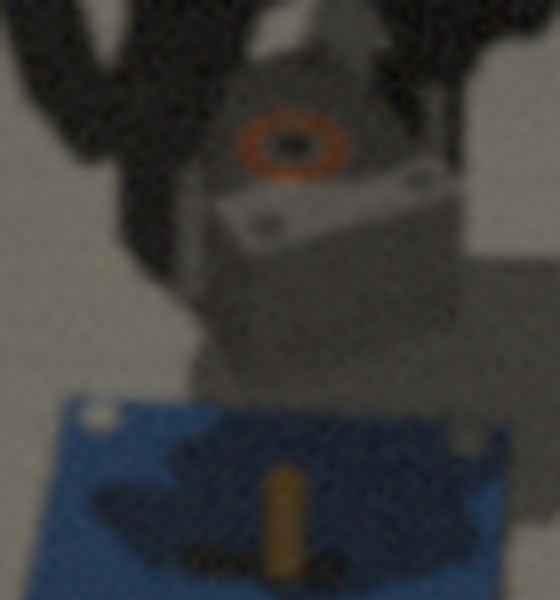

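```bash
python3 -c "
from h import *
go([485.5,15.8,68],208.2)
"
```

```text
t5.40 tcp [485.39  16.65 119.81] rpy [ 179.94    0.   -151.81] F [-0.25 -0.45 -4.69] M [-0.   -0.01 -0.03] gap 48.95
dp [0.0006, -0.0017, 0.1036] rot [0.0007, 0.0, -0.0001]
```

Request:
{"method": "send_rows", "body": {
  "dp": [
    [0.0006,-0.0017,0.04],
    [0.0006,-0.0017,0.07],
    [0.0006,-0.0017,0.09],
    [0.0006,-0.0017,0.1036],
    [0.0006,-0.0017,0.1036],
    [0.0006,-0.0017,0.1036],
    [0.0006,-0.0017,0.1036]
  ],
  "rot": [
    [0,0,0],
    [0,0,0],
    [0,0,0],
    [0,0,0],
    [0,0,0],
    [0,0,0],
    [0,0,0]
  ]
}}

```text
clock: 6.1
tcp_pos: [486.1, 15.8, 68.5]
orientation: [3.141, 0.001, -2.649]
force: [0.3, -0.8, -4.7]
finger_gap: 48.9
```

```bash
python3 -c "
from h import *
go([485.5,15.8,63],208.2)
"
```

```text
t6.10 tcp [486.07  15.78  68.55] rpy [ 1.7997e+02  6.0000e-02 -1.5180e+02] F [ 0.33 -0.82 -4.67] M [-0.    0.01 -0.02] gap 48.95
dp [0.001, 0.0006, 0.0111] rot [0.0003, 0.0007, -0.0001]
```

Request:
{"method": "send_rows", "body": {
  "dp": [
    [0.001,0.0005,0.002],
    [0.001,0.0005,0.004],
    [0.001,0.0005,0.006],
    [0.001,0.0005,0.008],
    [0.001,0.0005,0.01],
    [0.001,0.0005,0.012],
    [0.001,0.0005,0.012],
    [0.001,0.0005,0.012]
  ],
  "rot": [
    [0,0,0],
    [0,0,0],
    [0,0,0],
    [0,0,0],
    [0,0,0],
    [0,0,0],
    [0,0,0],
    [0,0,0]
  ]
}}

```text
clock: 6.9
tcp_pos: [485.5, 15.8, 62.5]
orientation: [3.141, 0.001, -2.649]
force: [-1.1, 0.0, -5.1]
finger_gap: 48.7
```

```bash
python3 -c "
from h import *
go([485.5,15.8,60],208.2)
"
```

```text
t6.90 tcp [485.48  15.75  62.51] rpy [ 1.7997e+02  5.0000e-02 -1.5180e+02] F [-1.11  0.03 -5.14] M [ 0.    0.   -0.01] gap 48.68
dp [-0.0001, 0.0001, 0.005] rot [0.0003, 0.0006, -0.0]
```

No contact at 1.3 mm below the tip height. I'll go 2 mm further to see whether the pin is in the hole.

Request:
{"method": "send_rows", "body": {
  "dp": [
    [0,0,0.0015],
    [0,0,0.003],
    [0,0,0.004],
    [0,0,0.004],
    [0,0,0.004]
  ],
  "rot": [
    [0,0,0],
    [0,0,0],
    [0,0,0],
    [0,0,0],
    [0,0,0]
  ]
}}

```text
clock: 7.4
tcp_pos: [485.5, 15.8, 60.5]
orientation: [3.141, 0.001, -2.649]
force: [-0.1, -0.7, -4.9]
finger_gap: 48.6
```

```bash
python3 -c "
from h import *
go([485.5,15.8,57],208.2)
"
```

```text
t7.40 tcp [485.47  15.77  60.47] rpy [ 1.7997e+02  5.0000e-02 -1.5180e+02] F [-0.14 -0.69 -4.87] M [-0.06  0.02  0.  ] gap 48.64
dp [-0.0001, 0.0, 0.0069] rot [0.0003, 0.0005, -0.0]
```

Request:
{"method": "send_rows", "body": {
  "dp": [
    [0,0,0.002],
    [0,0,0.004],
    [0,0,0.006],
    [0,0,0.006],
    [0,0,0.006]
  ],
  "rot": [
    [0,0,0],
    [0,0,0],
    [0,0,0],
    [0,0,0],
    [0,0,0]
  ]
}}

```text
clock: 7.9
tcp_pos: [485.4, 15.8, 57.4]
orientation: [3.141, 0.001, -2.649]
force: [-0.7, -0.2, -5.3]
finger_gap: 48.8
```

Request:
{"method": "send_rows", "body": {
  "dp": [
    [0,0,0.002],
    [0,0,0.004],
    [0,0,0.006],
    [0,0,0.008],
    [0,0,0.01],
    [0,0,0.01],
    [0,0,0.01]
  ],
  "rot": [
    [0,0,0],
    [0,0,0],
    [0,0,0],
    [0,0,0],
    [0,0,0],
    [0,0,0],
    [0,0,0]
  ]
}}

```text
clock: 8.6
tcp_pos: [485.4, 15.8, 52.4]
orientation: [3.141, 0.001, -2.649]
force: [0.1, 0.4, -3.6]
finger_gap: 48.9
```

```bash
python3 -c "
from h import *
go([485.5,15.8,50],208.2)
"
```

```text
t8.60 tcp [485.4   15.77  52.38] rpy [ 1.7996e+02  4.0000e-02 -1.5180e+02] F [ 0.1   0.38 -3.58] M [-0.    0.03  0.02] gap 48.85
dp [-0.0002, -0.0001, 0.0048] rot [0.0004, 0.0004, -0.0]
```

Request:
{"method": "send_rows", "body": {
  "dp": [
    [0,0,0.002],
    [0,0,0.004],
    [0,0,0.005],
    [0,0,0.006],
    [0,0,0.007],
    [0,0,0.008],
    [0,0,0.008]
  ],
  "rot": [
    [0,0,0],
    [0,0,0],
    [0,0,0],
    [0,0,0],
    [0,0,0],
    [0,0,0],
    [0,0,0]
  ]
}}

```text
clock: 9.3
tcp_pos: [485.7, 15.8, 48.6]
orientation: [3.141, 0.001, -2.649]
force: [0.1, -0.6, 0.0]
finger_gap: 49.1
```

Request:
{"method": "send_rows", "body": {
  "dp": [
    [0,0,0.001],
    [0,0,0.002],
    [0,0,0.003],
    [0,0,0.003]
  ],
  "rot": [
    [0,0,0],
    [0,0,0],
    [0,0,0],
    [0,0,0]
  ]
}}

```text
clock: 9.7
tcp_pos: [485.9, 15.7, 47.5]
orientation: [3.142, 0.002, -2.65]
force: [-1.3, -0.1, 6.0]
finger_gap: 49.0
```

Request:
{"method": "send_rows", "body": {
  "dp": [
    [0,0,0.001],
    [0,0,0.002],
    [0,0,0.003],
    [0,0,0.003]
  ],
  "rot": [
    [0,0,0],
    [0,0,0],
    [0,0,0],
    [0,0,0]
  ]
}}

```text
clock: 10.1
tcp_pos: [485.9, 15.7, 46.5]
orientation: [-3.142, 0.002, -2.649]
force: [-2.3, 0.2, 9.2]
finger_gap: 48.5
```

Request:
{"method": "send_rows", "body": {
  "dp": [
    [-0.0004,0,0.001],
    [-0.0004,0,0.002],
    [-0.0004,0,0.003],
    [-0.0004,0,0.003]
  ],
  "rot": [
    [0,0,0],
    [0,0,0],
    [0,0,0],
    [0,0,0]
  ]
}}

```text
clock: 10.5
tcp_pos: [485.8, 15.7, 45.4]
orientation: [-3.141, 0.001, -2.649]
force: [-2.5, 0.3, 6.7]
finger_gap: 48.7
```

Request:
{"method": "send_rows", "body": {
  "dp": [
    [0,0,0.001],
    [0,0,0.002],
    [0,0,0.003],
    [0,0,0.003]
  ],
  "rot": [
    [0,0,0],
    [0,0,0],
    [0,0,0],
    [0,0,0]
  ]
}}

```text
clock: 10.9
tcp_pos: [485.8, 15.7, 44.3]
orientation: [-3.141, 0.001, -2.649]
force: [-2.9, 0.6, 5.4]
finger_gap: 48.9
```

```bash
python3 -c "
from h import *
go([485.5,15.8,42],208.2)
"
```

```text
t10.90 tcp [485.84  15.66  44.25] rpy [-1.7998e+02  8.0000e-02 -1.5178e+02] F [-2.94  0.61  5.39] M [0.02 0.36 0.  ] gap 48.87
dp [0.0005, 0.0006, 0.0045] rot [-0.0002, 0.0009, 0.0002]
```

Request:
{"method": "send_rows", "body": {
  "dp": [
    [0.0012,0.0006,0.001],
    [0.0012,0.0006,0.002],
    [0.0012,0.0006,0.003],
    [0.0012,0.0006,0.004],
    [0.0012,0.0006,0.004]
  ],
  "rot": [
    [0,0,0],
    [0,0,0],
    [0,0,0],
    [0,0,0],
    [0,0,0]
  ]
}}

```text
clock: 11.4
tcp_pos: [485.7, 15.5, 42.7]
orientation: [-3.141, 0.002, -2.649]
force: [-2.1, 0.3, 4.9]
finger_gap: 48.9
```

Request:
{"method": "send_rows", "body": {
  "dp": [
    [0,0,0.001],
    [0,0,0.002],
    [0,0,0.003],
    [0,0,0.004],
    [0,0,0.004]
  ],
  "rot": [
    [0,0,0],
    [0,0,0],
    [0,0,0],
    [0,0,0],
    [0,0,0]
  ]
}}

```text
clock: 11.9
tcp_pos: [485.8, 15.6, 41.1]
orientation: [-3.14, 0.003, -2.649]
force: [-2.0, 0.6, 5.0]
finger_gap: 48.9
```

```bash
python3 -c "
from h import *
go([485.5,15.8,37],208.2)
"
```

```text
t11.90 tcp [485.79  15.58  41.11] rpy [-1.7993e+02  1.5000e-01 -1.5178e+02] F [-2.02  0.58  4.96] M [ 0.06  0.31 -0.  ] gap 48.94
dp [0.0003, 0.0007, 0.0082] rot [-0.0008, 0.0017, 0.0002]
```

Request:
{"method": "send_rows", "body": {
  "dp": [
    [0.0005,0.0007,0.001],
    [0.0005,0.0007,0.002],
    [0.0005,0.0007,0.003],
    [0.0005,0.0007,0.004],
    [0.0005,0.0007,0.005],
    [0.0005,0.0007,0.005]
  ],
  "rot": [
    [0,0,0],
    [0,0,0],
    [0,0,0],
    [0,0,0],
    [0,0,0],
    [0,0,0]
  ]
}}

```text
clock: 12.5
tcp_pos: [485.3, 15.8, 38.3]
orientation: [-3.141, 0.002, -2.649]
force: [0.9, -0.2, -4.9]
finger_gap: 48.5
```

Request:
{"method": "send_rows", "body": {
  "dp": [
    [0,0,0.001],
    [0,0,0.002],
    [0,0,0.003],
    [0,0,0.003]
  ],
  "rot": [
    [0,0,0],
    [0,0,0],
    [0,0,0],
    [0,0,0]
  ]
}}

```text
clock: 12.9
tcp_pos: [485.3, 15.7, 36.8]
orientation: [-3.141, 0.002, -2.649]
force: [-0.0, -1.4, -4.5]
finger_gap: 49.0
```

```bash
python3 -c "
from h import *
go([485.5,15.8,36],208.2)
"
```

```text
t12.90 tcp [485.34  15.74  36.82] rpy [-1.7994e+02  1.4000e-01 -1.5178e+02] F [-0.04 -1.44 -4.48] M [-0.08 -0.05 -0.03] gap 49.01
dp [-0.0003, -0.0, 0.0016] rot [-0.0006, 0.0015, 0.0002]
```

The clips have let go and the force is back to the weight alone. Now I'll feel for the plate in small steps.

Request:
{"method": "send_rows", "body": {
  "dp": [
    [0,0,0.0005],
    [0,0,0.001],
    [0,0,0.0014],
    [0,0,0.0014]
  ],
  "rot": [
    [-0.0006,0.0015,0],
    [-0.0006,0.0015,0],
    [-0.0006,0.0015,0],
    [-0.0006,0.0015,0]
  ]
}}

```text
clock: 13.3
tcp_pos: [485.3, 15.8, 36.1]
orientation: [-3.142, -0.0, -2.649]
force: [-0.5, -0.4, -3.4]
finger_gap: 48.9
```

Request:
{"method": "send_rows", "body": {
  "dp": [
    [0,0,0.0005],
    [0,0,0.001],
    [0,0,0.001]
  ],
  "rot": [
    [0,0,0],
    [0,0,0],
    [0,0,0]
  ]
}}

```text
clock: 13.6
tcp_pos: [485.4, 15.7, 35.9]
orientation: [-3.141, 0.0, -2.649]
force: [-0.8, -1.1, 1.2]
finger_gap: 48.9
```

Request:
{"method": "send_rows", "body": {
  "dp": [
    [0,0,0.0005],
    [0,0,0.001],
    [0,0,0.001],
    [0,0,0.001]
  ],
  "rot": [
    [0,0,0],
    [0,0,0],
    [0,0,0],
    [0,0,0]
  ]
}}

```text
clock: 14.0
tcp_pos: [485.4, 15.8, 35.8]
orientation: [-3.141, 0.0, -2.649]
force: [-1.8, -0.2, 6.5]
finger_gap: 48.8
```

```bash
python3 -c "
from h import *
go([485.4,15.8,36],208.2)
im=bot.snapshot('scene')[:,:,::-1];cv2.imwrite('pics/scene5.png',im)
crop('pics/scene5.png',260,120,420,270,4,'pics/c12.png')
"
```

```text
t14.00 tcp [485.39  15.75  35.85] rpy [-1.7998e+02  2.0000e-02 -1.5178e+02] F [-1.83 -0.18  6.53] M [ 0.16  0.38 -0.01] gap 48.85
dp [-0.0001, 0.0001, -0.0003] rot [-0.0002, 0.0002, 0.0002]
```

View pics/c12.png

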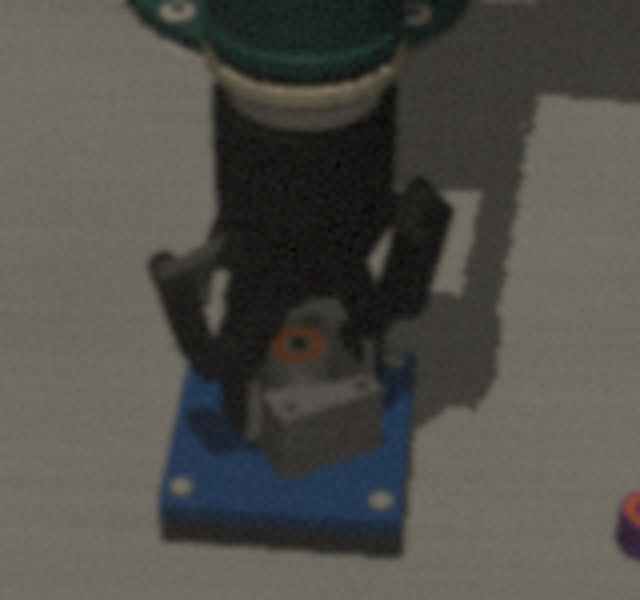

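The picture shows the block flat on the plate with the bearing standing up out of it, ring at crop (300,343). Releasing now.

Request:
{"method": "send_rows", "body": {
  "dp": [
    [0,0,0],
    [0,0,0],
    [0,0,0],
    [0,0,0],
    [0,0,0],
    [0,0,0]
  ],
  "rot": [
    [0,0,0],
    [0,0,0],
    [0,0,0],
    [0,0,0],
    [0,0,0],
    [0,0,0]
  ],
  "hand": 0.2
}}

```text
clock: 14.65
tcp_pos: [485.4, 15.7, 35.8]
orientation: [-3.141, 0.0, -2.649]
force: [0.3, -0.6, -0.2]
finger_gap: 68.0
```

```bash
python3 -c "
from h import *
go([485.4,15.8,130],208.2)
"
```

```text
t14.65 tcp [485.37  15.74  35.78] rpy [-1.7998e+02  1.0000e-02 -1.5178e+02] F [ 0.31 -0.63 -0.21] M [ 0.03  0.03 -0.06] gap 67.99
dp [-0.0002, 0.0, -0.1884] rot [-0.0002, 0.0002, 0.0002]
```

Request:
{"method": "send_rows", "body": {
  "dp": [
    [0,0,-0.02],
    [0,0,-0.05],
    [0,0,-0.1],
    [0,0,-0.14],
    [0,0,-0.17],
    [0,0,-0.17],
    [0,0,-0.17]
  ],
  "rot": [
    [0,0,0],
    [0,0,0],
    [0,0,0],
    [0,0,0],
    [0,0,0],
    [0,0,0],
    [0,0,0]
  ]
}}

```text
clock: 15.35
tcp_pos: [485.5, 15.7, 121.1]
orientation: [-3.141, 0.001, -2.649]
force: [0.4, -0.7, -0.1]
finger_gap: 68.1
```

```bash
python3 -c "
from h import *
go([485.4,15.8,68],208.2)
im=bot.snapshot('scene')[:,:,::-1];cv2.imwrite('pics/scene6.png',im)
crop('pics/scene6.png',280,150,400,270,5,'pics/c13.png')
"
```

```text
t15.35 tcp [485.48  15.73 121.12] rpy [-1.7995e+02  6.0000e-02 -1.5178e+02] F [ 0.42 -0.7  -0.05] M [-0.02  0.02 -0.02] gap 68.08
dp [0.0002, 0.0003, 0.1062] rot [-0.0005, 0.0007, 0.0002]
```

View pics/c13.png

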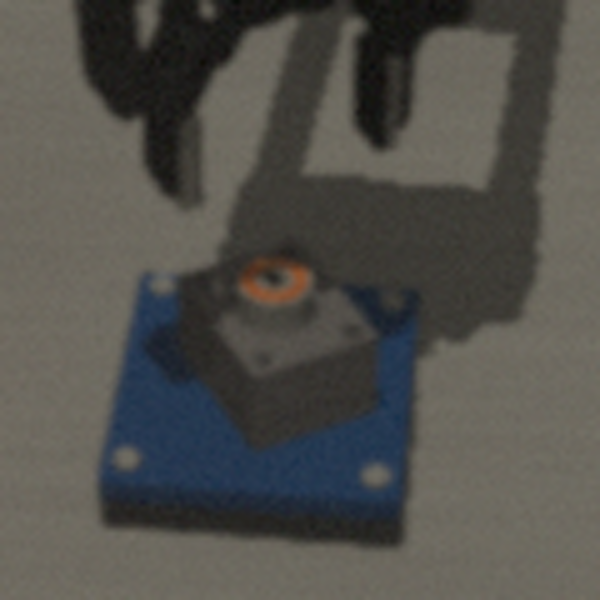

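The block is flat on the stand and the bearing stands proud of it. Before gripping, I'll check its position.

```bash
python3 -c "
from h import *
f=lambda a,b:((a+.5)/5-.5+280,(b+.5)/5-.5+150)
print(onz('scene',[f(275,281)],78))
go([485.4,15.8,67.5],208.2)
"
```

```text
[[486.41062454  15.46025714  78.        ]]
t15.40 tcp [484.92  15.77 120.51] rpy [ 1.8000e+02 -1.0000e-02 -1.5178e+02] F [-0.24 -0.04  0.57] M [ 0.03 -0.02  0.03] gap 68.08
dp [-0.0009, -0.0004, 0.106] rot [0.0, -0.0001, 0.0002]
```

Request:
{"method": "send_rows", "body": {
  "dp": [
    [0,0.0003,0.04],
    [0,0.0003,0.07],
    [0,0.0003,0.09],
    [0,0.0003,0.1],
    [0,0.0003,0.1062],
    [0,0.0003,0.1062],
    [0,0.0003,0.1062]
  ],
  "rot": [
    [0,0.0007,0],
    [0,0.0007,0],
    [0,0.0007,0],
    [0,0.0007,0],
    [0,0.0007,0],
    [0,0.0007,0],
    [0,0.0007,0]
  ]
}}

```text
clock: 16.1
tcp_pos: [485.2, 15.9, 67.7]
orientation: [-3.141, -0.001, -2.649]
force: [0.4, 0.4, 0.6]
finger_gap: 68.4
```

```bash
python3 -c "
from h import *
go([485.4,15.8,67.5],208.2)
"
```

```text
t16.10 tcp [485.21  15.89  67.7 ] rpy [-1.7998e+02 -4.0000e-02 -1.5178e+02] F [0.35 0.38 0.56] M [-0.    0.04 -0.01] gap 68.38
dp [-0.0002, -0.0003, 0.0004] rot [-0.0002, -0.0004, 0.0002]
```

Request:
{"method": "send_rows", "body": {
  "dp": [
    [0,0,0],
    [0,0,0],
    [0,0,0],
    [0,0,0],
    [0,0,0],
    [0,0,0],
    [0,0,0],
    [0,0,0],
    [0,0,0],
    [0,0,0]
  ],
  "rot": [
    [0,0,0],
    [0,0,0],
    [0,0,0],
    [0,0,0],
    [0,0,0],
    [0,0,0],
    [0,0,0],
    [0,0,0],
    [0,0,0],
    [0,0,0]
  ],
  "hand": 1,
  "newtons": 35
}}

```text
clock: 17.1
tcp_pos: [485.4, 15.9, 67.8]
orientation: [-3.141, -0.0, -2.649]
force: [0.2, 0.5, 4.9]
finger_gap: 26.1
```

```bash
python3 -c "
from h import *
go([485.4,15.8,67.5],208.2)
im=bot.snapshot('scene')[:,:,::-1];cv2.imwrite('pics/scene7.png',im)
crop('pics/scene7.png',280,150,400,270,5,'pics/c14.png')
"
```

```text
t17.10 tcp [485.41  15.88  67.81] rpy [-1.7997e+02 -2.0000e-02 -1.5178e+02] F [0.2  0.53 4.86] M [ 0.08 -0.   -0.03] gap 26.07
dp [0.0001, -0.0001, 0.0006] rot [-0.0004, -0.0002, 0.0002]
```

View pics/c14.png

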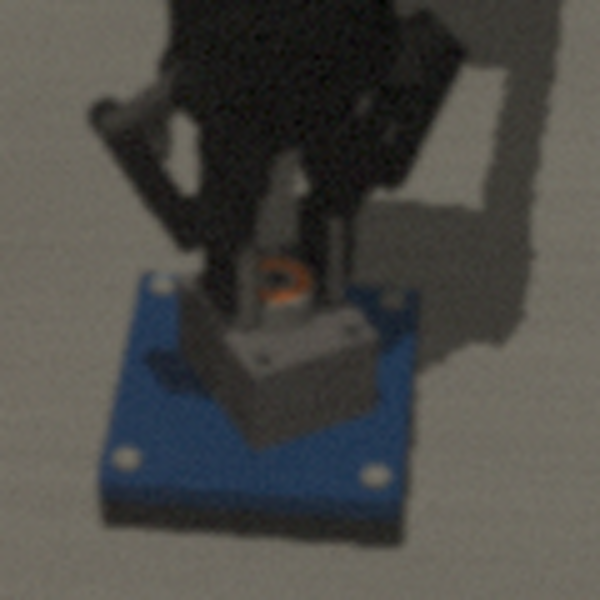

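Request:
{"method": "send_rows", "body": {
  "dp": [
    [0,0,-0.004],
    [0,0,-0.01],
    [0,0,-0.02],
    [0,0,-0.03],
    [0,0,-0.04],
    [0,0,-0.06],
    [0,0,-0.09],
    [0,0,-0.12],
    [0,0,-0.12],
    [0,0,-0.12]
  ],
  "rot": [
    [0,0,0],
    [0,0,0],
    [0,0,0],
    [0,0,0],
    [0,0,0],
    [0,0,0],
    [0,0,0],
    [0,0,0],
    [0,0,0],
    [0,0,0]
  ]
}}

```text
clock: 18.15
tcp_pos: [485.7, 15.9, 128.2]
orientation: [-3.14, 0.001, -2.649]
force: [-0.1, -0.4, -1.2]
finger_gap: 26.2
```

```bash
python3 -c "
from h import *
go([464,-219,128],208.2)
print(bot.get_state()['joint_positions'].round(2))
im=bot.snapshot('scene')[:,:,::-1];cv2.imwrite('pics/scene8.png',im)
crop('pics/scene8.png',280,130,400,270,4.2,'pics/c15.png')
"
```

```text
t18.15 tcp [485.69  15.91 128.23] rpy [-1.7993e+02  4.0000e-02 -1.5178e+02] F [-0.11 -0.36 -1.19] M [ 0.01  0.01 -0.01] gap 26.2
dp [0.2604, -0.3935, 0.0008] rot [-0.0008, 0.0004, 0.0002]
[-0.11  0.32  1.87 -0.    0.94 -2.17]
```

View pics/c15.png

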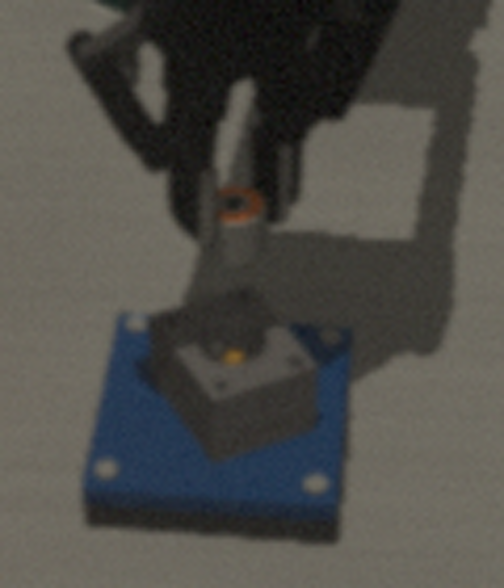

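```bash
python3 -c "
from h import *
go([466,-218,110],168)
"
```

```text
t18.20 tcp [485.17  15.92 127.7 ] rpy [-1.7997e+02 -2.0000e-02 -1.5178e+02] F [-0.94 -1.08 -0.26] M [0.03 0.02 0.01] gap 25.85
dp [0.255, -0.3941, 0.0357] rot [-0.0004, -0.0001, 0.4468]
```

Request:
{"method": "send_rows", "body": {
  "dp": [
    [0.03,-0.05,0],
    [0.08,-0.12,0],
    [0.13,-0.2,0],
    [0.18,-0.28,0],
    [0.22,-0.35,0.01],
    [0.255,-0.394,0.0357],
    [0.255,-0.394,0.0357],
    [0.255,-0.394,0.0357],
    [0.255,-0.394,0.0357],
    [0.255,-0.394,0.0357]
  ],
  "rot": [
    [0,0,0.05],
    [0,0,0.13],
    [0,0,0.2],
    [0,0,0.28],
    [0,0,0.36],
    [0,0,0.4468],
    [0,0,0.4468],
    [0,0,0.4468],
    [0,0,0.4468],
    [0,0,0.4468]
  ]
}}

```text
clock: 19.2
tcp_pos: [466.0, -216.7, 110.1]
orientation: [-3.141, -0.0, 2.935]
force: [-1.0, -0.0, -0.7]
finger_gap: 26.1
```

```bash
python3 -c "
from h import *
go([466,-218,20],168)
im=bot.snapshot('scene')[:,:,::-1];cv2.imwrite('pics/scene9.png',im)
crop('pics/scene9.png',150,100,290,270,3.5,'pics/c16.png')
"
```

```text
t19.20 tcp [ 466.03 -216.72  110.07] rpy [-1.7998e+02 -1.0000e-02  1.6814e+02] F [-0.95 -0.01 -0.74] M [0.04 0.01 0.01] gap 26.11
dp [-0.0005, -0.0025, 0.1801] rot [-0.0002, -0.0001, 0.0016]
```

View pics/c16.png

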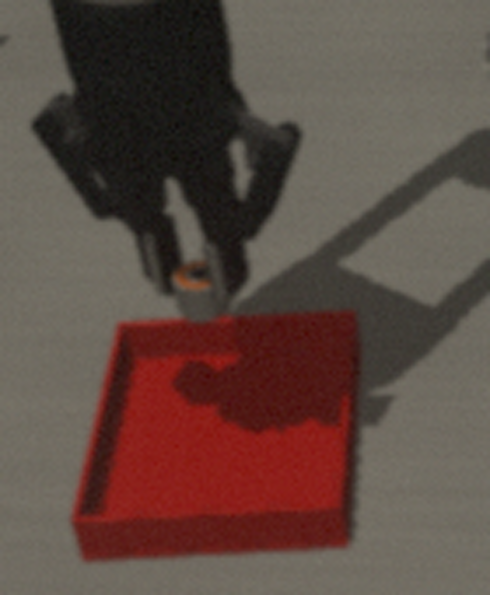

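Request:
{"method": "send_rows", "body": {
  "dp": [
    [0,-0.0025,0.05],
    [0,-0.0025,0.1],
    [0,-0.0025,0.14],
    [0,-0.0025,0.165],
    [0,-0.0025,0.18],
    [0,-0.0025,0.18],
    [0,-0.0025,0.18]
  ],
  "rot": [
    [0,0,0.0015],
    [0,0,0.0015],
    [0,0,0.0015],
    [0,0,0.0015],
    [0,0,0.0015],
    [0,0,0.0015],
    [0,0,0.0015]
  ]
}}

```text
clock: 19.95
tcp_pos: [466.4, -218.2, 20.7]
orientation: [-3.141, 0.001, 2.932]
force: [-0.4, 0.0, 0.3]
finger_gap: 26.1
```

Request:
{"method": "send_rows", "body": {
  "dp": [
    [0,0,0.003],
    [0,0,0.006],
    [0,0,0.008],
    [0,0,0.009],
    [0,0,0.009]
  ],
  "rot": [
    [0,0,0],
    [0,0,0],
    [0,0,0],
    [0,0,0],
    [0,0,0]
  ]
}}

```text
clock: 20.45
tcp_pos: [466.3, -218.2, 16.2]
orientation: [-3.141, 0.001, 2.932]
force: [0.1, -0.7, 0.3]
finger_gap: 26.1
```

Request:
{"method": "send_rows", "body": {
  "dp": [
    [0,0,0.001],
    [0,0,0.002],
    [0,0,0.002]
  ],
  "rot": [
    [0,0,0],
    [0,0,0],
    [0,0,0]
  ]
}}

```text
clock: 20.75
tcp_pos: [466.3, -218.2, 15.1]
orientation: [-3.141, 0.001, 2.932]
force: [0.0, 1.0, -0.5]
finger_gap: 25.9
```

Request:
{"method": "send_rows", "body": {
  "dp": [
    [0,0,0.001],
    [0,0,0.002],
    [0,0,0.002]
  ],
  "rot": [
    [0,0,0],
    [0,0,0],
    [0,0,0]
  ]
}}

```text
clock: 21.05
tcp_pos: [466.4, -218.3, 14.6]
orientation: [-3.141, 0.001, 2.932]
force: [-1.3, 0.9, 5.1]
finger_gap: 25.9
```

Request:
{"method": "send_rows", "body": {
  "dp": [
    [0,0,0.001],
    [0,0,0.0015],
    [0,0,0.0015]
  ],
  "rot": [
    [0,0,0],
    [0,0,0],
    [0,0,0]
  ]
}}

```text
clock: 21.35
tcp_pos: [466.4, -218.3, 14.6]
orientation: [-3.141, 0.001, 2.932]
force: [-1.4, 1.1, 8.8]
finger_gap: 25.8
```

The bearing is on the tray floor. Releasing.

Request:
{"method": "send_rows", "body": {
  "dp": [
    [0,0,0],
    [0,0,0],
    [0,0,0],
    [0,0,0],
    [0,0,0]
  ],
  "rot": [
    [0,0,0],
    [0,0,0],
    [0,0,0],
    [0,0,0],
    [0,0,0]
  ],
  "hand": 0.3
}}

```text
clock: 21.85
tcp_pos: [466.4, -218.3, 14.5]
orientation: [-3.141, 0.001, 2.932]
force: [0.8, 0.2, 0.8]
finger_gap: 59.8
```

Request:
{"method": "send_rows", "body": {
  "dp": [
    [0,0,-0.03],
    [0,0,-0.08],
    [0,0,-0.15],
    [0,0,-0.22],
    [0,0,-0.3],
    [0,0,-0.3],
    [0,0,-0.3]
  ],
  "rot": [
    [0,0,0],
    [0,0,0],
    [0,0,0],
    [0,0,0],
    [0,0,0],
    [0,0,0],
    [0,0,0]
  ]
}}

```text
clock: 22.55
tcp_pos: [466.8, -218.4, 165.3]
orientation: [-3.14, 0.003, 2.933]
force: [0.5, -0.5, -0.7]
finger_gap: 59.8
```

```bash
python3 -c "
from h import *
go([466,-218,160],168)
for n in('scene','top'): cv2.imwrite(f'pics/{n}10.png',bot.snapshot(n)[:,:,::-1])
crop('pics/scene10.png',160,170,380,300,3.6,'pics/c17.png')
"
```

```text
t22.55 tcp [ 466.81 -218.44  165.33] rpy [-179.9     0.2   168.02] F [ 0.51 -0.46 -0.7 ] M [ 0.01 -0.   -0.01] gap 59.77
dp [0.0018, 0.0005, 0.0107] rot [-0.0012, 0.0022, 0.0002]
```

View pics/c17.png

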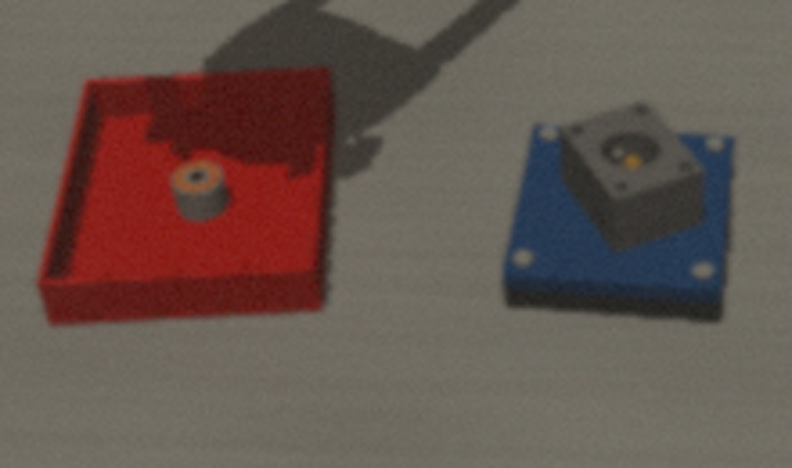

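View pics/top10.png

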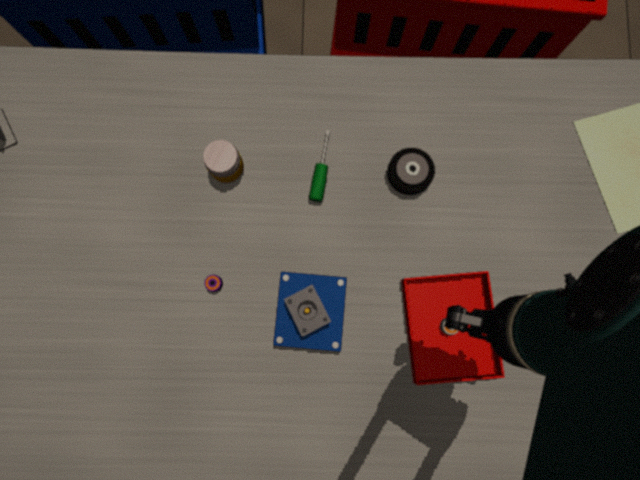

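The bearing stands upright mid-tray at scene (214,220). The block sits flat on the stand at top (307,311) with the pin in its hole, the bystanders have not moved, and the arm is clear. Handing in.

```bash
python3 -c "
from rig import bot
print(bot.close_job())"
```

```text
the job is handed in; nothing more can be done
None
```

The bearing is out of the block and standing upright near the middle of the red tray, and the block sits flat on the stand over the pin. The job is handed in, and it reports no verdict.

- **Pressing out:** The pin went into the hole at the first try. Pushing the bearing up took about 14 N at the peak. The clips then let go, and I seated the block on the plate with about 11 N. These are wrist readings plus the block's weight, read at the end of each move.
- **Bearing:** I gripped its raised end, lifted it out and set it down in the tray until it touched the floor, at about 9 N.
- **Last pictures:**
    - The bearing stands on its end in the tray with the orange seal up.
    - The block is about 5 mm from the stand's centre.
    - The wheel, tin, screwdriver and look-alike are where they started.
    - The gripper is open and clear, about 160 mm up, at about 22.6 s of the 72 s allowed.
- **Disagreements:**
    - The two cameras differed by 1–2 mm, so I corrected them against the arm's position when it gripped the block.
    - The gripper read 26 mm on the 28 mm bearing and 49 mm on the 50 mm block. It held both without slipping.

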